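Close the glue tank with its click-stop cap

ROBOT

A 7-joint arm with a two-finger parallel gripper is mounted at the origin on the work surface. World frame = base frame: x ahead of the robot, y to its left, z up, the work surface at z = 0. Lengths are in m, angles in degrees, forces in N, time in s.
With the tool pointing down it reaches from about 0.35 to 0.9 m from the base axis. Payload 8.1 kg.
Tool frame: the origin (TCP) lies midway between the tips of the shut fingers; the grasp point (between the pads) lies manip.grasp_offset behind it (manip.grasp_offset is the distance from the TCP to the grasp point, in m); y points along the fingers, z is the direction in which the jaws open and shut, and the axes are right-handed (so a half turn about y gives the same grasp; the last joint's range is limited). The gripper opens to 85 mm and grips with 20 to 120 N. Pads are 22 mm wide; open, the fingers measure 114 mm over their backs; the gripper's body (76 mm by 85 mm) begins 54 mm behind the grasp point. The pads swing forward as they close: fully open they stand 13 mm farther back than shut.
Start: joints at [60.47, 24.895, 1.432, 90.138, -0.665, 64.973, -4.303], TCP at [0.251, -0.573, 0.231] pointing down, gripper open.
Joint ranges: [-149.89, 149.89], [-25.12, 119.58], [-72.63, 75.52], [4.76, 147.25], [-75.54, 255.54], [6.69, 114.76], [-157.13, 157.13]. Speed limits (degrees/s): [127.2, 127.2, 172.46, 172.46, 180, 180, 180].

INTERFACE

Orientations are given as [roll, pitch, yaw] about the fixed x, y, z axes, in that order (R = Rz(yaw) Ry(pitch) Rx(roll)).
In Python, from station import manip gives the robot as it stands.
- The arm moves only by the tool move_arm, never from a script. Its argument "rows" is a list of rows, each a list of 5 numbers: the shift along the world's x, y, z in m, then the turn about the world's z in rad, then the opening, from 0 (shut) to 1 (fully open). A call has 1 to 20 rows; each row shifts and turns the commanded pose from where the row before left it; what a row does not reach is not made up. A row lasts 1/10 s, in which the tool goes at most 50 mm and 8.59 degrees, less where a joint would pass 70% of its speed; a pose out of reach is approached as far as the arm can. A call is refused whole if a number of a shift passes 0.05 or a number of a turn 0.15, either way. A call with a gripper value outside its range is refused whole. The fingers move at their own pace and stop on an object; "grip_force" is the grip in N (left out, the last holds). Time passes only in rows, so rows that do not move let the fingers close. It gives the time, the measured TCP pose, the force and the opening at its end, in the units of the state.
- manip.state(): the state, without advancing time (a new reading comes with each control period).
- manip.snapshot(name): name is "side" or "top" or "wrist"; returns a dict with "image" (420x560x3 uint8, blue, green, red), "intrinsics" (3x3 intrinsics, pixels), "R" (3x3) and "t" (3): a world point X has camera coordinates R X + t. Camera axes: x right, y down, z forward; pixel columns grow to the right and rows downward; lengths in m; the calibration is good to about 2 mm. A picture is of the moment at which its call begins. There is no depth.
- manip.finish_job(): hands the job in, once; it reports no verdict.
The state is a dict: "t": time; "joints": joint angles; "qvel": joint speeds; "tau": joint torques, N m; "tcp_pos": TCP position; "eef_rot": TCP orientation; "contact_force": force on the tool from outside, world axes, zero at the start; "wrist_torque": the same for the moment, N m; "opening": finger opening in m.
Only numpy, scipy, OpenCV 4.12 (cv2) and the standard library are available. Lean on these libraries where they do the work, as an engineer would, in place of code of your own. Each camera call takes 0.05 s, during which the arm holds its last target.

TASK

Put the orange cap on the blue glue tank's filler neck, pressing only lightly (well under 25 N) and turning it clockwise until its key drops in and the flange lies flat on the rim. Then keep turning it clockwise until the ratchet has clicked at least three times, about five and no more than eight, and let go with the cap left flat on the neck. Leave the other things on the bench as they are.

Things in the scene. Friction and masses are not known exactly. Their poses are not given: they have to be found in the camera images.
- cap_grip (a point): the loose orange filler cap, 62 mm tall, 0.14 kg, standing upright on its black key; this point is the centre of its square grip, 42 mm above the cap's foot. The grip is a block 34 x 34 mm and 40 mm tall, its sides along this point's x and y axes (z up), so it reaches 20 mm above and below this point. Right under the grip is a round flange 66 mm across, 6 mm thick
- cap_seat (a point): on the cap's axis, 26 mm below cap_grip, at the underside of the flange, where the cap's key begins. The key is a cross 16 mm deep: two crossed bars, each 44 mm long and 10 mm wide, along the cap's x and y axes
- cap: the whole cap; its origin is the centre of the underside of the key, 42 mm below cap_grip
- neck_rim (a point): centre of the upper rim of the tank's filler neck, an upright aluminium tube 48 mm inside, 62 mm outside, 150 mm above the table. Fully home, the cap's flange lies on this rim with the key inside
- pin_tops (a point): on the neck's axis, 8 mm below the rim, level with the tops of four brass pins, 8 mm thick, 90 degrees apart on a circle of 16 mm radius, on a lock ring in the neck. The ring's angle is unknown: this point's yaw does not tell it. A cap whose key lies over the pins rests on them, flange 8 mm above the rim; with its bars between them (a window of 20 degrees in every 90) it drops home
- tank: the blue glue tank, fixed, 174 x 154 mm, 124 mm tall to its steel top, neck in the middle; origin under the neck at table level. The dropped-in cap drives the lock ring: clockwise from above it turns freely (0.05 N m) for up to about 65 degrees to a stop, then only ratchets. Turning a cap that is lightly pressed on the pin tops may drag the ring to its stop; from there the key slides over the pins
- neck: the filler neck, 26 mm tall; origin on its axis, 26 mm below the rim. Neck and lock ring each float on a stiff rubber mount in the tank: pressed down they give about 1 mm for every 8 N, at most 3 mm, and spring back
- ratchet (a joint): how far the ratchet in the neck has slipped, rad: 0 at the start, grows clockwise, 0.262 (15 degrees) for each click; still while the lock ring runs up to its stop. While it clicks the torque swings between about 0 and 0.5 N m, falling off at each click
- tape: bystander: cardboard tape core, 84 mm across, 45 mm tall, origin under its centre
- paste: bystander: paste jar with a green lid, 60 mm across, 65 mm tall, origin under its centre
- folder: bystander: spatula, 170 mm long, lying flat
- glue: bystander: bottle with a red cap, 56 mm across, 150 mm tall, origin under its centre
- carton0: bystander: small white six-sided carton with a yellow patch, 80 mm across, 22 mm tall, lying flat, origin under its centre
- carton1: bystander: small white six-sided carton with a yellow patch, 80 mm across, 22 mm tall, lying flat, origin under its centre
- carton2: bystander: small white six-sided carton with a yellow patch, 80 mm across, 22 mm tall, lying flat, origin under its centre
Mind the look-alikes: they are no part of the job. Leave any pink look-alike of the tank alone.

How it is judged:
By the outcome, as a careful person would: the job done as asked, in the order asked, and still so for the second after the job is handed in, with the robot touching nothing.
It also fails if it takes over 64 s, if anything falls off the work surface, if the arm or the gripper's body presses on something with over 40 N, if the wrist force passes 120 N, or if a joint passes its speed limit or range.

## Working session

There is one attempt and no reset: what is moved stays moved. The work goes in short steps, Python scripts to look and compute and a tool call to move; the robot and the scene stay as the last step left them, time stands still between calls to the robot, and variables do not carry over. Pictures are saved under pics/ and viewed, and the job is handed in when it is done.

Besides the shell and the picture viewer there is one more tool, called after "Request:" as name(argument=value, ...) on one line, values as JSON. move_arm: Moves the arm, as the interface text tells. Its arguments: {"type":"object","properties":{"rows":{"type":"array","items":{"type":"array","items":{"type":"number"}}},"grip_force":{"type":"number"}},"required":["rows"]}

```bash
ls; mkdir -p pics; cat > h.py <<'E'
import numpy as np, cv2
from station import manip
def snap(n,fn):
    s=manip.snapshot(n); cv2.imwrite('pics/'+fn+'.png',s['image']); 
    np.savez('pics/'+fn+'.npz',**{k:np.array(s[k]) for k in s}); return s
def load(fn): return dict(np.load('pics/'+fn+'.npz'))
def ray(s,uv):
    K,R,t=np.array(s['intrinsics']),np.array(s['R']),np.array(s['t'])
    d=R.T@np.linalg.solve(K,[uv[0],uv[1],1]); return -R.T@t,d
def plane(s,uv,z):
    c,d=ray(s,uv); return c+d*(z-c[2])/d[2]
def tri(obs):
    A=np.zeros((3,3));b=np.zeros(3)
    for s,uv in obs:
        c,d=ray(s,uv);d/=np.linalg.norm(d);P=np.eye(3)-np.outer(d,d);A+=P;b+=P@c
    return np.linalg.solve(A,b)
def proj(s,X):
    p=np.array(s['intrinsics'])@(np.array(s['R'])@X+np.array(s['t']));return p[:2]/p[2]
E
python3 - <<'E'
from h import *
for n in('side','top','wrist'):
    s=snap(n,n+'0'); print(n,-np.array(s['R']).T@s['t'])
print(manip.state(),manip.grasp_offset)
E
```

```text
pics
side [-0.02613287  0.76988223  1.10364561]
top [ 0.33276063 -0.04045409  1.23811459]
wrist [ 0.31517964 -0.5445384   0.37418991]
{'t': 0.15, 'joints': array([60.47142649, 24.927498  ,  1.42945044, 90.17609847, -0.66571847,
       64.97300653, -4.30175511]), 'qvel': array([-0.02596975, -0.13399257,  0.02935676, -0.25559704, -0.0341863 ,
        0.08462668,  0.0184908 ]), 'tau': array([ 1.46893606e-03, -6.70880914e+01,  1.02566019e+00, -3.16451776e+01,
        1.56307075e-02,  9.01350228e-03,  9.12035102e-05]), 'tcp_pos': array([ 0.25054508, -0.57217468,  0.23071053]), 'eef_rot': array([-9.00681460e+01, -4.67075355e-03, -1.56351870e+02]), 'contact_force': array([ 0.06103774, -0.22074981, -1.35939397]), 'wrist_torque': array([ 0.01249927, -0.00450552,  0.02977783]), 'opening': 0.08559543646748795} 0.0187
```

View pics/side0.png

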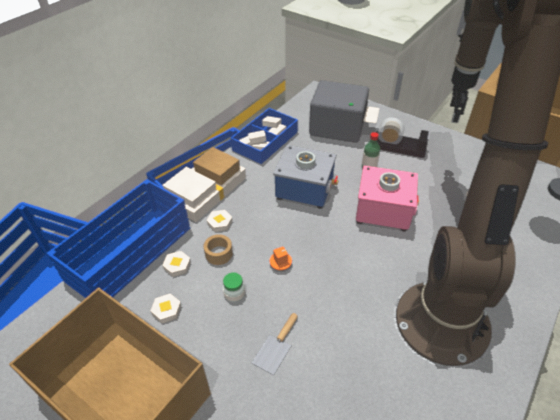

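View pics/top0.png

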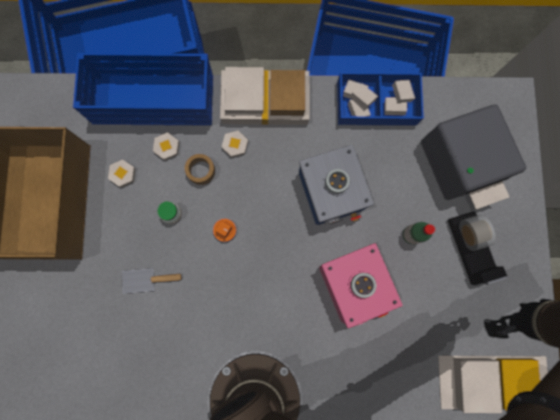

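View pics/wrist0.png

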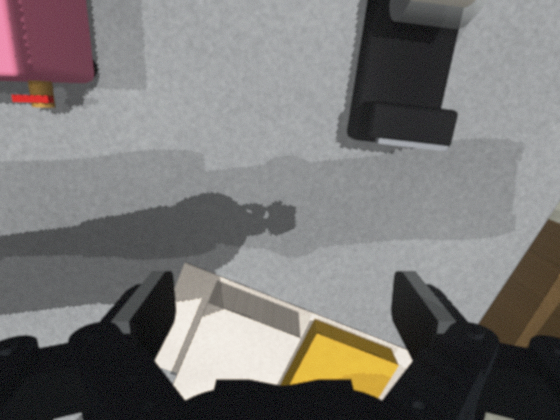

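The side view shows the orange cap at (281,259), the blue tank's neck at (305,158) and the pink look-alike at (390,180). In the top view they are at (225,230), (337,181) and (364,286). The only other orange/red things are the tank taps, at about (355,217) in the top view, and the glue's red cap at (429,229). I choose the cap at (225,230) and the blue tank at (337,181). Next I'll measure both and check them in close crops.

```bash
python3 - <<'E'
from h import *
a=load('top0');b=load('side0')
def crop(s,c,w,f):
    x,y=c;i=s['image'][y-w:y+w,x-w:x+w];return cv2.resize(i,(390,390),interpolation=cv2.INTER_CUBIC)
cv2.imwrite('pics/crops.png',np.vstack([np.hstack([crop(a,(225,230),20,0),crop(b,(281,259),20,0)])]))
cv2.imwrite('pics/crops2.png',np.vstack([np.hstack([crop(a,(337,181),20,0),crop(b,(305,158),20,0)])]))
for n,s in(('top',a),('side',b)):
    h=cv2.cvtColor(s['image'],cv2.COLOR_BGR2HSV)
    m=cv2.inRange(h,(3,150,90),(16,255,255))
    k,l,st,c=cv2.connectedComponentsWithStats(m)
    print(n,[(st[i],c[i]) for i in range(1,k) if st[i,4]>25])
print('neck',tri([(a,(337.5,181)),(b,(305.5,157.5))]), plane(a,(337.5,181),.15),plane(b,(305.5,157.5),.15))
print('cap',tri([(a,(224,230)),(b,(281,257))]), plane(a,(224,230),.04))
E
```

```text
top [(array([214, 219,  22,  22, 380], dtype=int32), array([224.18684211, 229.75263158]))]
side [(array([270, 247,  21,  23, 343], dtype=int32), array([280.13119534, 259.35860058]))]
neck [ 0.58234602 -0.21555655  0.14673369] [ 0.58144831 -0.21509719  0.15      ] [ 0.58042883 -0.2121476   0.15      ]
cap [0.46373892 0.08977196 0.03509227] [0.46283306 0.08906259 0.04      ]
```

View pics/crops.png

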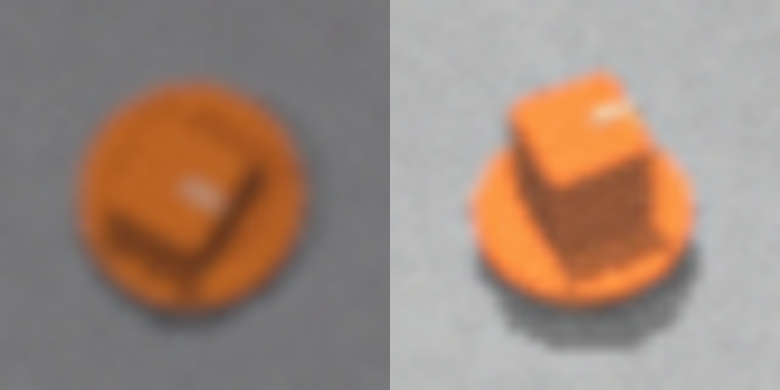

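View pics/crops2.png

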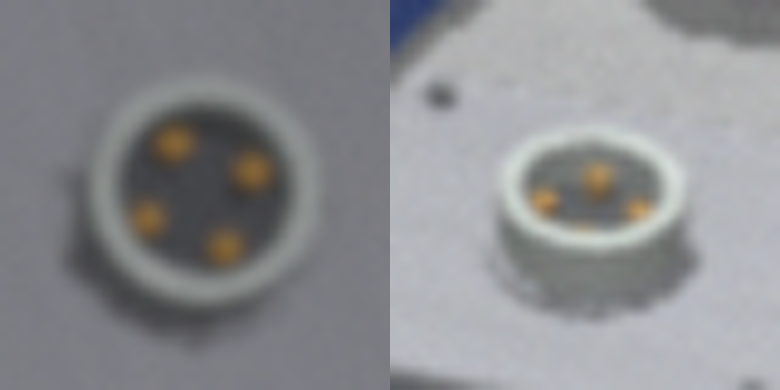

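```bash
python3 - <<'E'
from h import *
s=load('wrist0')
for z in(.15,.04): print(plane(s,(280,180),z)-manip.state()['tcp_pos'])
b=load('top0'); print('glue',plane(b,(429,229),.15)); print(s['intrinsics'])
E
```

```text
[ 0.02387197  0.01205657 -0.08071053]
[ 0.00387158  0.0044123  -0.19071053]
glue [ 0.45755707 -0.44800091  0.15      ]
[[365.54750136   0.         283.19041087]
 [  0.         365.54750136 211.78042538]
 [  0.           0.           1.        ]]
```

Request:
move_arm(rows=[[0.03,0.034,0.002,0,1],[0.03,0.034,0.002,0,1],[0.03,0.034,0.002,0,1],[0.03,0.034,0.002,0,1],[0.03,0.034,0.002,0,1],[0.03,0.034,0.002,0,1],[0.03,0.034,0.002,0,1],[0.03,0.034,0.002,0,1],[0.03,0.034,0.002,0,1],[0.03,0.034,0.002,0,1],[0,0,0,0,1],[0,0,0,0,1],[0,0,0,0,1]])

```text
t: 1.45
tcp_pos: [0.5499, -0.2337, 0.251]
eef_rot: [-90.0, -0.1, -156.4]
contact_force: [0.2, -0.3, -0.3]
opening: 0.0854
```

```bash
python3 - <<'E'
from h import *
s=snap('wrist','w1');st=manip.state();print(st['t'],st['tcp_pos'],st['eef_rot'],st['joints'])
print(proj(s,[.582,-.2155,.15]))
E
```

```text
1.5 [ 0.5497106  -0.23399429  0.25110873] [-8.99883884e+01 -5.81043147e-02 -1.56478824e+02] [ 22.94489808  21.86106456  -7.0370429   92.01473622   2.90525286
  66.33775035 -51.23802642]
[276.43021334 159.27748587]
```

View pics/w1.png

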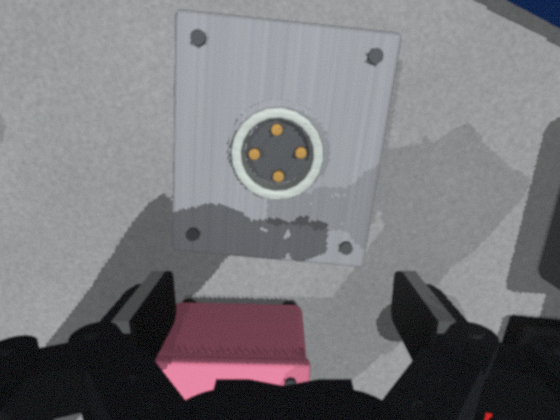

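```bash
cat > neck.py <<'E'
from h import *
def neck(s,c,r=60):
    im=s['image'];h=cv2.cvtColor(im,cv2.COLOR_BGR2HSV)
    roi=np.zeros(im.shape[:2],np.uint8);cv2.circle(roi,tuple(int(v) for v in c),r,255,-1)
    m=cv2.inRange(h,(10,110,80),(28,255,255))&roi
    k,l,st,cc=cv2.connectedComponentsWithStats(m)
    pins=[cc[i] for i in range(1,k) if st[i,4]>20]
    g=cv2.cvtColor(im,cv2.COLOR_BGR2GRAY)
    w=cv2.inRange(g,195,255)&roi
    cs,_=cv2.findContours(w,cv2.RETR_EXTERNAL,cv2.CHAIN_APPROX_NONE)
    e=cv2.fitEllipse(max(cs,key=len))
    return e,pins
E
python3 - <<'E'
from neck import *
s=load('w1');a=load('top0');b=load('side0')
e,p=neck(s,(277,153)); print(e)
c=plane(s,e[0],.15);print('rim',c, 'diam', [np.linalg.norm(plane(s,(e[0][0]+e[1][0],e[0][1]),.15)-c)])
for q in p:
    X=plane(s,q,.142);d=X-c;print(q,X,np.hypot(d[0],d[1])*1e3,np.degrees(np.arctan2(d[1],d[0])))
P=np.mean(p,0);print(P,plane(s,P,.142))
for n,S,cc,r in(('top',a,(337,181),16),('side',b,(305,158),16)):
    try:
        e2,_=neck(S,cc,r);print(n,e2,plane(S,e2[0],.15)); print('tri',tri([(s,e[0]),(S,e2[0])]))
    except Exception as x:print(x)
E
```

```text
((276.8336486816406, 152.34536743164062), (86.9524154663086, 87.29660034179688), 179.23829650878906)
rim [ 0.58633783 -0.21392601  0.15      ] diam [np.float64(0.05782599827344571)]
[276.23762376 129.15841584] [ 0.59953843 -0.207669    0.142     ] 14.608422490305458 25.36069242903326
[300.33333333 152.12745098] [ 0.59199771 -0.22891847  0.142     ] 16.025237245162007 -69.31770012428981
[254.         153.55555556] [ 0.5783809  -0.20013258  0.142     ] 15.923924515486652 119.97906677995766
[277.94897959 175.69387755] [ 0.5708254  -0.22131722  0.142     ] 17.183283933040812 -154.52358970063287
[277.12998417 152.63382498] [ 0.58531267 -0.21445303  0.142     ]
max() iterable argument is empty
side ((305.3482666015625, 156.43495178222656), (11.287884712219238, 17.9625186920166), 91.01799774169922) [ 0.58376297 -0.21635408  0.15      ]
tri [ 0.58494329 -0.21497418  0.1501281 ]
```

Request:
move_arm(rows=[[0.0045,0.0003,0,0.149,1],[0.0045,0.0003,0,0.149,1],[0.0045,0.0003,0,0.149,1],[0.0045,0.0003,0,0.149,1],[0.0045,0.0003,0,0.149,1],[0.0045,0.0003,0,0.149,1],[0.0045,0.0003,0,0.149,1],[0.0045,0.0003,0,0.149,1],[0.0045,0.0003,0,0.149,1],[0.0045,0.0003,0,0.149,1],[0.0045,0.0003,0,0.149,1],[0.0045,0.0003,0,0.149,1],[0.0045,0.0003,0,0.149,1],[0.0045,0.0003,0,0.149,1],[0.0045,0.0003,0,0.149,1],[0.0045,0.0003,0,0.149,1],[0,0,0,0,1],[0,0,0,0,1],[0,0,0,0,1]])

```text
t: 3.4
tcp_pos: [0.6222, -0.2284, 0.2513]
eef_rot: [-90.0, 0.0, -20.0]
contact_force: [-0.2, 1.0, -0.9]
opening: 0.0853
```

```bash
python3 - <<'E'
from neck import *
s=snap('wrist','w2');st=manip.state();print(st['t'],st['tcp_pos'],st['eef_rot'],st['joints'])
c=proj(s,[.585,-.2148,.15]);print(c)
e,p=neck(s,c); print(e)
c=plane(s,e[0],.15);print('rim',c)
for q in p:
    X=plane(s,q,.142);d=X-c;print(q,X,np.hypot(d[0],d[1])*1e3,np.degrees(np.arctan2(d[1],d[0])))
P=np.mean(p,0);print(P,plane(s,P,.142))
print(tri([(load('w1'),(276.83,152.35)),(s,e[0])]))
E
```

```text
3.45 [ 0.62227647 -0.22819604  0.25139099] [-9.00252304e+01  4.03957254e-03 -1.99559618e+01] [ 37.55695768  32.269654   -36.13928958  80.34334593  19.18982556
  73.55926844  70.2779066 ]
[283.66560767 152.98762853]
((282.81268310546875, 170.3612823486328), (46.25658416748047, 67.77139282226562), 94.0392837524414)
rim [ 0.59576184 -0.21932935  0.15      ]
[267.37894737 134.32631579] [ 0.57028858 -0.22120612  0.142     ] 25.54229979033281 -175.7862939618254
[300.43617021 134.15957447] [ 0.57786048 -0.20009425  0.142     ] 26.276369530174954 132.94312679948783
[267.51546392 167.87628866] [ 0.59173793 -0.22921022  0.142     ] 10.66880850550804 -112.15826165482915
[300.32142857 167.04761905] [ 0.59900052 -0.20757141  0.142     ] 12.195833140790711 74.60000246138684
[283.91300252 150.85244949] [ 0.58459049 -0.21446983  0.142     ]
[ 0.59029164 -0.21495553  0.18617333]
```

View pics/w2.png

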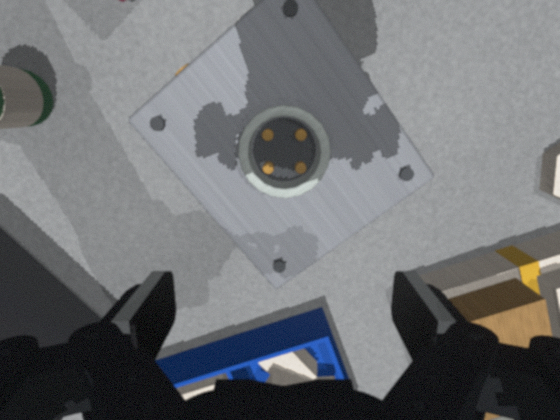

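Request:
move_arm(rows=[[-0.012,0.03,-0.005,0,1],[-0.012,0.03,-0.005,0,1],[-0.012,0.03,-0.005,0,1],[-0.012,0.03,-0.005,0,1],[-0.012,0.03,-0.005,0,1],[-0.012,0.03,-0.005,0,1],[-0.012,0.03,-0.005,0,1],[-0.012,0.03,-0.005,0,1],[-0.012,0.03,-0.005,0,1],[-0.012,0.03,-0.005,0,1],[0,0,0,0,1],[0,0,0,0,1],[0,0,0,0,1]])

```text
t: 4.75
tcp_pos: [0.5031, 0.0712, 0.2015]
eef_rot: [-90.0, -0.0, -19.9]
contact_force: [0.4, 0.3, 0.2]
opening: 0.0854
```

```bash
python3 - <<'E'
from neck import *
s=load('w2');s1=load('w1')
P=[tri([(s1,a),(s,b)]) for a,b in(((276.24,129.16),(300.32,167.05)),((300.33,152.13),(267.52,167.88)),((254,153.56),(300.44,134.16)),((277.95,175.69),(267.38,134.33)))]
print(np.array(P).round(4),np.mean(P,0))
for S in(s1,s):
    g=cv2.GaussianBlur(cv2.cvtColor(S['image'],cv2.COLOR_BGR2GRAY),(3,3),0)
    c=cv2.HoughCircles(g[90:210,200:370],cv2.HOUGH_GRADIENT_ALT,1,200,param1=100,param2=.7,minRadius=38,maxRadius=50)
    if c is not None:
        for q in c[0]: print('rim',q+[200,90,0],plane(S,q[:2]+[200,90],.15))
s=snap('wrist','w3');st=manip.state();print(st['t'],st['tcp_pos'],st['eef_rot'],st['joints'])
h=cv2.cvtColor(s['image'],cv2.COLOR_BGR2HSV)
m=cv2.inRange(h,(3,150,60),(16,255,255));cv2.imwrite('pics/m3.png',m)
cs,_=cv2.findContours(m,cv2.RETR_EXTERNAL,cv2.CHAIN_APPROX_NONE);c=max(cs,key=cv2.contourArea)
print(cv2.fitEllipse(c),cv2.boundingRect(c))
x,y,w,hh=cv2.boundingRect(c)
cv2.imwrite('pics/c3.png',cv2.resize(s['image'][y-10:y+hh+10,x-10:x+w+10],None,fx=4,fy=4,interpolation=cv2.INTER_CUBIC)[:600]);print(x-10,y-10)
E
```

```text
[[ 0.5994 -0.2076  0.1396]
 [ 0.5919 -0.2292  0.1409]
 [ 0.578  -0.2001  0.1397]
 [ 0.5704 -0.2214  0.1396]] [ 0.58493722 -0.21457188  0.13995103]
rim [279.         153.          44.67264175] [ 0.58651625 -0.21541808  0.15      ]
rim [287.         151.          44.06464767] [ 0.58452347 -0.21226607  0.15      ]
4.8 [0.50318783 0.07105912 0.20141846] [-9.00206218e+01 -2.76354648e-02 -1.99042598e+01] [ 18.60481815  21.35138159 -42.32960215 105.9446214   16.65596526
  59.0234213   39.6386749 ]
((291.7677001953125, 139.23829650878906), (72.81742095947266, 74.11063385009766), 9.322559356689453) (255, 102, 74, 75)
245 92
```

View pics/w3.png

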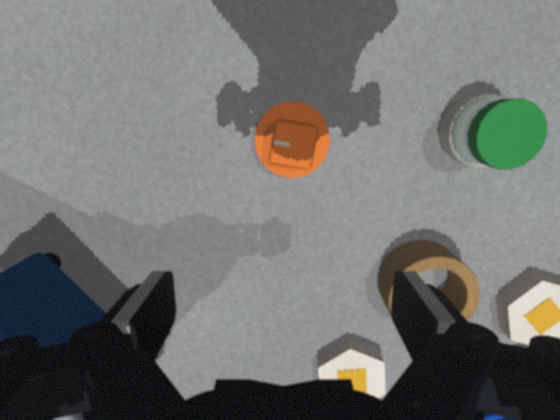

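View pics/c3.png

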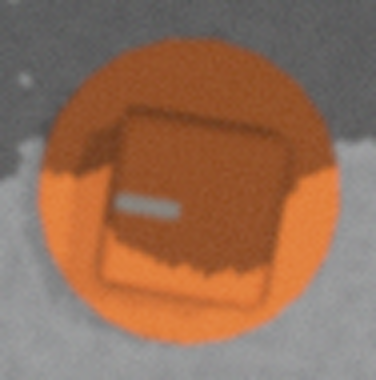

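```bash
python3 - <<'E'
from h import *
s=load('w3')
q=np.array([(125,108),(292,140),(265,303),(100,285)])/4+[245-.4,92-.4]
W=np.array([plane(s,p,.062) for p in q]);print(W.round(4),W.mean(0))
for i in range(4):
    d=W[(i+1)%4]-W[i];print(np.linalg.norm(d)*1e3,np.degrees(np.arctan2(d[1],d[0]))%90)
print('flange',plane(s,(291.77,139.24),.022),np.linalg.norm(plane(s,(291.77+36.7,139.24),.022)-plane(s,(291.77,139.24),.022)))
b=load('side0');a=load('top0')
print(tri([(s,q.mean(0)),(b,(270.5+ -10+ (580-390)/390*40,239+130/390*40))]))
print(plane(a,(224.9,230),.022))
E
```

```text
[[0.4442 0.0864 0.062 ]
 [0.4604 0.114  0.062 ]
 [0.488  0.0993 0.062 ]
 [0.4738 0.0704 0.062 ]] [0.46660939 0.09253065 0.062     ]
32.02519885088351 59.585932034057336
31.246293655942633 61.931978773154825
32.26054629374055 63.883545751418424
33.6567421302143 61.51748828602655
flange [0.46611204 0.09223316 0.022     ] 0.03191602933790105
[0.46637117 0.09235017 0.057775  ]
[0.4648072  0.08844163 0.022     ]
```

Request:
move_arm(rows=[[-0.0092,0.0053,-0.02,-0.037,1],[-0.0092,0.0053,-0.02,-0.037,1],[-0.0092,0.0053,-0.02,-0.037,1],[-0.0093,0.0053,-0.02,-0.036,1],[0,0,-0.02,0,1],[0,0,0,0,1],[0,0,0,0,1],[0,0,0,0,1]])

```text
t: 5.6
tcp_pos: [0.4668, 0.0933, 0.1023]
eef_rot: [-89.9, -0.1, -28.2]
contact_force: [0.7, -0.0, 0.7]
opening: 0.0854
```

```bash
python3 - <<'E'
from neck import *
s=snap('wrist','w4');st=manip.state();print(st['t'],st['tcp_pos'],st['eef_rot'])
h=cv2.cvtColor(s['image'],cv2.COLOR_BGR2HSV)
m=cv2.inRange(h,(3,150,60),(16,255,255))
cs,_=cv2.findContours(m,cv2.RETR_EXTERNAL,cv2.CHAIN_APPROX_NONE);c=max(cs,key=cv2.contourArea)
print(cv2.fitEllipse(c),cv2.boundingRect(c), plane(s,cv2.fitEllipse(c)[0],.022))
E
```

```text
5.65 [0.46681739 0.09338628 0.10231058] [-8.99323484e+01 -7.52673280e-02 -2.82375920e+01]
((281.44061279296875, 219.925537109375), (99.51639556884766, 101.84064483642578), 177.1286163330078) (231, 169, 102, 101) [0.46693952 0.09202132 0.022     ]
```

View pics/w4.png

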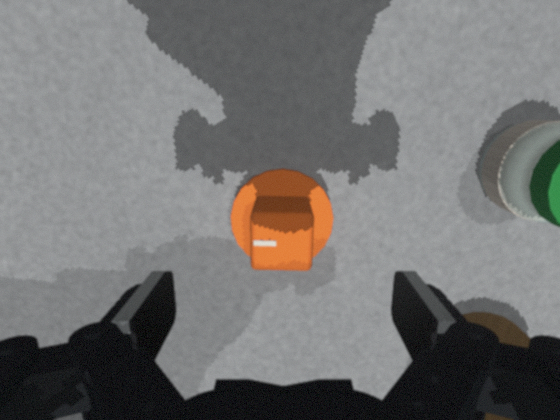

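The picture shows the grip's square edges parallel to the jaws, with the top at (282,248), centred between the fingers. I'll descend and grip.

Request:
move_arm(rows=[[0,-0.001,-0.015,0,1],[0,0,-0.015,0,1],[0,0,-0.015,0,1],[0,0,-0.015,0,1],[0,0,-0.016,0,1],[0,0,0,0,1],[0,0,0,0,1]])

```text
t: 6.35
tcp_pos: [0.4663, 0.0926, 0.026]
eef_rot: [-90.0, -0.0, -28.2]
contact_force: [0.4, -0.2, 0.6]
opening: 0.0857
```

Request:
move_arm(rows=[[0,0,0,0,0.3],[0,0,0,0,0.3],[0,0,0,0,0],[0,0,0,0,0],[0,0,0,0,0],[0,0,0,0,0],[0,0,0,0,0],[0,0,0,0,0],[0,0,0,0,0],[0,0,0,0,0]], grip_force=60)

```text
t: 7.35
tcp_pos: [0.4661, 0.0925, 0.0259]
eef_rot: [-90.0, -0.0, -28.2]
contact_force: [-2.6, -0.8, 7.2]
opening: 0.0337
```

Request:
move_arm(rows=[[0,0,0.01,0,0],[0,0,0.02,0,0],[0,0,0.03,0,0],[0,0,0.03,0,0],[0,0,0.03,0,0],[0,0,0.03,0,0],[0,0,0.03,0,0],[0,0,0.02,0,0],[0,0,0.01,0,0],[0,0,0,0,0],[0,0,0,0,0],[0,0,0,0,0]])

```text
t: 8.55
tcp_pos: [0.4651, 0.0922, 0.2342]
eef_rot: [-90.1, 0.1, -28.2]
contact_force: [-0.9, -0.5, -1.0]
opening: 0.0339
```

```bash
python3 - <<'E'
from neck import *
s=snap('wrist','w5');st=manip.state();print(st['t'],st['tcp_pos'],st['eef_rot'],st['contact_force'],st['wrist_torque'],st['joints'])
s=snap('side','s5')
h=cv2.cvtColor(s['image'],cv2.COLOR_BGR2HSV)
m=cv2.inRange(h,(3,150,60),(16,255,255))
print(proj(s,st['tcp_pos']))
u,v=proj(s,st['tcp_pos']).astype(int)
cv2.imwrite('pics/c5.png',cv2.resize(s['image'][v-50:v+50,u-50:u+50],(600,600),interpolation=cv2.INTER_CUBIC))
E
```

```text
8.6 [0.46511939 0.0922588  0.23418679] [-90.06869245   0.10197006 -28.16974456] [-0.98154607  1.1046474  -1.69666451] [-0.02047144  0.0149653  -0.00870398] [ 17.59691985  15.89593784 -42.88887683 107.45710304  12.20980001
  61.42985039  31.72018483]
[279.65016928 210.04262307]
```

View pics/w5.png

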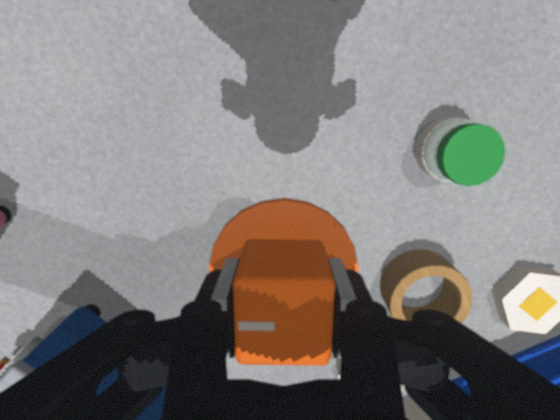

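View pics/c5.png

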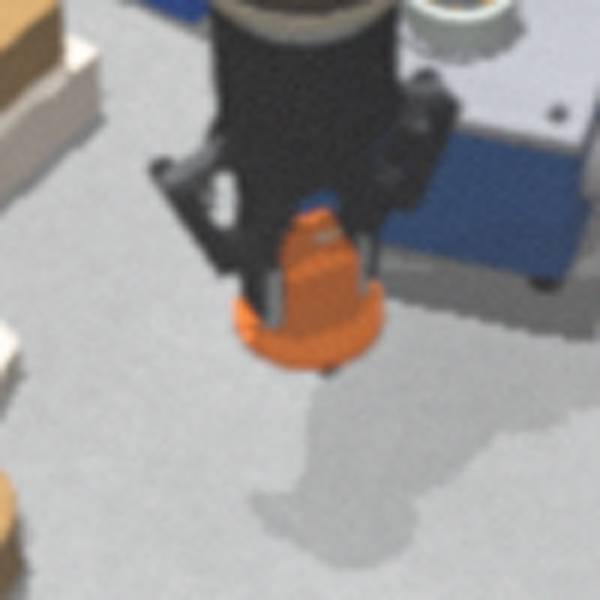

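```bash
cat > capfit.py <<'E'
from h import *
from scipy.optimize import least_squares
def fit(s,tcp,yaw,umax=250,dz=-.010):
    h=cv2.cvtColor(s['image'],cv2.COLOR_BGR2HSV)
    m=cv2.inRange(h,(3,150,40),(16,255,255))
    cs,_=cv2.findContours(m,cv2.RETR_EXTERNAL,cv2.CHAIN_APPROX_NONE);c=max(cs,key=cv2.contourArea)[:,0]
    # only uppermost pixel per column
    pts=[]
    for x in np.unique(c[:,0]):
        y=c[c[:,0]==x,1].min()
        if y<umax: pts.append(plane(s,(x,y-.5),tcp[2]+dz)[:2])
    pts=np.array(pts)
    r=least_squares(lambda p:np.hypot(*(pts-p).T)-.033,tcp[:2])
    d=r.x-tcp[:2];a=np.radians(yaw);return r.x,[d@[np.cos(a),np.sin(a)],d@[-np.sin(a),np.cos(a)]],np.std(r.fun),len(pts)
E
python3 - <<'E'
from capfit import *
s=load('w5');t=np.array([.46512,.09226,.2342])
for dz in(-.010,-.004):
  for u in (220,250):print(dz,fit(s,t,-28.2,u,dz))
E
```

```text
-0.01 (array([0.46724216, 0.0909525 ]), [np.float64(0.0024881260739031143), np.float64(-0.0001494750007587477)], np.float64(0.00016268766044397336), 101)
-0.01 (array([0.46723612, 0.09094306]), [np.float64(0.0024872650327315065), np.float64(-0.00016065445627659472)], np.float64(0.00016187522165026698), 141)
-0.004 (array([0.46601956, 0.09162518]), [np.float64(0.0010927651802435509), np.float64(-0.0001343810333761998)], np.float64(0.00018655781961241975), 101)
-0.004 (array([0.46610728, 0.09156642]), [np.float64(0.001197846058932318), np.float64(-0.0001447139710264773)], np.float64(0.0003003225363756733), 141)
```

Request:
move_arm(rows=[[0.005,-0.0142,0.005,0.015,0],[0.01,-0.025,0.005,0.015,0],[0.012,-0.031,0,0.015,0],[0.012,-0.031,0,0.015,0],[0.012,-0.031,0,0.015,0],[0.012,-0.031,0,0.015,0],[0.012,-0.031,0,0.015,0],[0.012,-0.031,0,0.015,0],[0.012,-0.031,0,0.015,0],[0.012,-0.031,0,0.013,0],[0.005,-0.015,0,0,0],[0.0025,-0.005,0,0,0],[0,0,0,0,0],[0,0,0,0,0],[0,0,0,0,0],[0,0,0,0,0]])

```text
t: 10.25
tcp_pos: [0.5843, -0.2135, 0.2457]
eef_rot: [-90.0, -0.0, -19.6]
contact_force: [0.6, -0.1, -1.7]
opening: 0.0331
```

```bash
python3 - <<'E'
from capfit import *
s=snap('wrist','w6');st=manip.state();print(st['t'],st['tcp_pos'],st['eef_rot'],st['contact_force'],st['wrist_torque'],st['joints'])
for dz in(-.010,-.004): print(fit(s,st['tcp_pos'],st['eef_rot'][2],250,dz))
E
```

```text
10.3 [ 0.58427994 -0.21383589  0.24560987] [-8.99990766e+01 -1.45172108e-02 -1.96342276e+01] [-0.45490469  1.03618491 -1.59797101] [ 0.00670328  0.03891989 -0.00123596] [ 38.91460836  28.4836973  -35.94137389  87.13228022  17.3325728
  70.00818995  70.68796666]
(array([ 0.58621644, -0.21431165]), [np.float64(0.0019837683284583915), np.float64(0.0002025968858609526)], np.float64(0.0003271258734744304), 140)
(array([ 0.58500721, -0.21389017]), [np.float64(0.0007032259527518731), np.float64(0.00019325446424261263)], np.float64(0.0005141578186000888), 140)
```

View pics/w6.png

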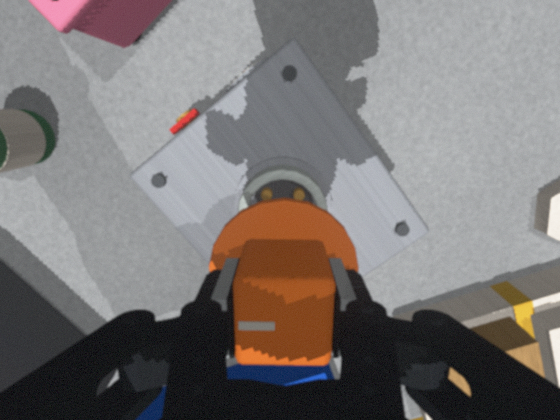

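Request:
move_arm(rows=[[-0.0006,-0.0003,-0.012,0,0],[0,0,-0.02,0,0],[0,0,-0.02,0,0],[0,0,-0.01,0,0],[0,0,-0.003,0,0],[0,0,0,0,0],[0,0,0,0,0]])

```text
t: 11.0
tcp_pos: [0.5843, -0.215, 0.1811]
eef_rot: [-90.0, -0.1, -19.7]
contact_force: [0.1, -0.5, -1.5]
opening: 0.0334
```

Request:
move_arm(rows=[[0,0,-0.001,0,0],[0,0,-0.001,0,0],[0,0,-0.001,0,0],[0,0,-0.001,0,0],[0,0,-0.001,0,0],[0,0,0,0,0],[0,0,0,0,0]])

```text
t: 11.7
tcp_pos: [0.5837, -0.215, 0.1753]
eef_rot: [-90.0, 0.0, -19.7]
contact_force: [0.1, 0.1, -1.7]
opening: 0.0335
```

Request:
move_arm(rows=[[0,0.0005,-0.001,0,0],[0,0,-0.001,0,0],[0,0,0,0,0],[0,0,0,0,0]])

```text
t: 12.1
tcp_pos: [0.5837, -0.2145, 0.1733]
eef_rot: [-90.0, 0.0, -19.7]
contact_force: [0.0, -0.4, -1.6]
opening: 0.0329
```

Request:
move_arm(rows=[[0,0,-0.001,0,0],[0,0,-0.001,0,0],[0,0,-0.001,0,0],[0,0,0,0,0],[0,0,0,0,0]])

```text
t: 12.6
tcp_pos: [0.5837, -0.2146, 0.1703]
eef_rot: [-90.0, 0.0, -19.7]
contact_force: [0.1, -0.4, -2.0]
opening: 0.0333
```

Request:
move_arm(rows=[[0,0,-0.001,0,0],[0,0,-0.001,0,0],[0,0,-0.001,0,0],[0,0,-0.001,0,0],[0,0,0,0,0],[0,0,0,0,0]])

```text
t: 13.2
tcp_pos: [0.5837, -0.2145, 0.1663]
eef_rot: [-90.0, 0.0, -19.7]
contact_force: [-0.6, 0.1, -2.2]
opening: 0.0335
```

Request:
move_arm(rows=[[0,0,-0.001,0,0],[0,0,-0.001,0,0],[0,0,-0.001,0,0],[0,0,0,0,0],[0,0,0,0,0]])

```text
t: 13.7
tcp_pos: [0.5837, -0.2145, 0.1633]
eef_rot: [-90.0, 0.0, -19.7]
contact_force: [-0.2, 0.1, -1.5]
opening: 0.0332
```

Request:
move_arm(rows=[[0,0,-0.001,0,0],[0,0,-0.001,0,0],[0,0,0,0,0],[0,0,0,0,0]])

```text
t: 14.1
tcp_pos: [0.5837, -0.2145, 0.1613]
eef_rot: [-90.0, 0.0, -19.7]
contact_force: [-0.1, 0.9, -1.6]
opening: 0.0331
```

Request:
move_arm(rows=[[0,0,-0.0007,0,0],[0,0,-0.0007,0,0],[0,0,0,0,0],[0,0,0,0,0]])

```text
t: 14.5
tcp_pos: [0.5837, -0.2145, 0.1601]
eef_rot: [-90.0, -0.0, -19.7]
contact_force: [-0.3, 0.4, -0.1]
opening: 0.0334
```

Request:
move_arm(rows=[[0,0,-0.0005,0,0],[0,0,0,0,0],[5e-05,0.00012,0,-0.1,0],[5e-05,0.00012,0,-0.1,0],[0,0,0,0,0],[0,0,0,0,0]])

```text
t: 15.1
tcp_pos: [0.5842, -0.2142, 0.1598]
eef_rot: [-90.0, -0.0, -31.0]
contact_force: [-1.0, 0.7, 4.0]
opening: 0.0333
```

```bash
cat > st.py <<'E'
from h import *
st=manip.state()
for k in('t','tcp_pos','eef_rot','contact_force','wrist_torque','joints','opening'):print(k,np.round(st[k],4))
E
python3 st.py
```

```text
t 15.1
tcp_pos [ 0.5842 -0.2142  0.1598]
eef_rot [-8.99914e+01 -4.61000e-02 -3.09946e+01]
contact_force [-1.0128  0.725   3.9684]
wrist_torque [-0.0013  0.0646 -0.1301]
joints [ 36.3188  31.9984 -31.6651  93.5169  18.784   59.8117  58.02  ]
opening 0.0333
```

Request:
move_arm(rows=[[7e-05,9e-05,0,-0.1,0],[7e-05,9e-05,0,-0.1,0],[8e-05,8e-05,0,-0.1,0],[0,0,0,0,0],[0,0,0,0,0]])

```text
t: 15.6
tcp_pos: [0.5842, -0.2141, 0.1596]
eef_rot: [-90.0, -0.0, -48.1]
contact_force: [-1.2, 1.2, 4.6]
opening: 0.0335
```

```bash
python3 st.py
```

```text
t 15.6
tcp_pos [ 0.5842 -0.2141  0.1596]
eef_rot [-8.99914e+01 -2.88000e-02 -4.81101e+01]
contact_force [-1.2142  1.1906  4.581 ]
wrist_torque [-0.0505  0.1888 -0.133 ]
joints [ 33.6576  31.1626 -27.4914  93.7471  16.1865  59.0449  43.0598]
opening 0.0335
```

Request:
move_arm(rows=[[0.0001,6e-05,0,-0.1,0],[0.0001,6e-05,0,-0.1,0],[0.0001,5e-05,0,-0.1,0],[0,0,0,0,0],[0,0,0,0,0]])

```text
t: 16.1
tcp_pos: [0.5843, -0.214, 0.1596]
eef_rot: [-90.0, -0.0, -65.3]
contact_force: [-1.4, -1.2, 4.3]
opening: 0.0333
```

```bash
python3 st.py
```

```text
t 16.1
tcp_pos [ 0.5843 -0.214   0.1596]
eef_rot [-9.00046e+01 -1.64000e-02 -6.53452e+01]
contact_force [-1.4119 -1.2471  4.2644]
wrist_torque [-0.0832  0.3177 -0.0945]
joints [ 30.9217  30.4423 -23.2904  93.9714  13.6233  58.397   27.9786]
opening 0.0333
```

Request:
move_arm(rows=[[4e-05,1e-05,0,-0.05,0],[0,0,0,0,0]])

```text
t: 16.3
tcp_pos: [0.5843, -0.214, 0.1596]
eef_rot: [-90.0, -0.0, -68.3]
contact_force: [-0.9, 0.1, 5.2]
opening: 0.0329
```

```bash
python3 st.py | egrep "tor|rot"
```

```text
eef_rot [-9.00117e+01 -1.08000e-02 -6.82644e+01]
wrist_torque [-0.1169  0.4181  0.105 ]
```

Request:
move_arm(rows=[[4e-05,1e-05,0,-0.05,0],[0,0,0,0,0]])

```text
t: 16.5
tcp_pos: [0.5843, -0.214, 0.1596]
eef_rot: [-90.0, -0.0, -71.1]
contact_force: [-1.6, -0.7, 5.7]
opening: 0.0333
```

```bash
python3 st.py | egrep "tor|rot"
```

```text
eef_rot [-9.00141e+01 -1.60000e-02 -7.11210e+01]
wrist_torque [-0.12    0.4469  0.0891]
```

Request:
move_arm(rows=[[4e-05,1e-05,0,-0.05,0],[0,0,0,0,0]])

```text
t: 16.7
tcp_pos: [0.5843, -0.214, 0.1595]
eef_rot: [-90.0, -0.0, -74.0]
contact_force: [-2.1, -0.1, 4.8]
opening: 0.0333
```

```bash
python3 st.py | egrep "tor|rot"
```

```text
eef_rot [-9.00201e+01 -1.32000e-02 -7.39809e+01]
wrist_torque [-0.1098  0.4706  0.084 ]
```

Request:
move_arm(rows=[[4e-05,1e-05,0,-0.05,0],[0,0,0,0,0]])

```text
t: 16.9
tcp_pos: [0.5843, -0.214, 0.1595]
eef_rot: [-90.0, -0.0, -76.9]
contact_force: [-1.4, -0.2, 5.5]
opening: 0.0334
```

```bash
python3 st.py | egrep "tor|rot"
```

```text
eef_rot [-9.00170e+01 -6.80000e-03 -7.68738e+01]
wrist_torque [-0.095   0.4132 -0.1199]
```

Request:
move_arm(rows=[[4e-05,0,0,-0.05,0],[0,0,0,0,0]])

```text
t: 17.1
tcp_pos: [0.5846, -0.214, 0.1596]
eef_rot: [-90.0, -0.0, -79.7]
contact_force: [-1.3, 0.4, 4.9]
opening: 0.0337
```

```bash
python3 st.py
```

```text
t 17.1
tcp_pos [ 0.5846 -0.214   0.1596]
eef_rot [-8.99878e+01 -8.10000e-03 -7.97485e+01]
contact_force [-1.2801  0.4105  4.8912]
wrist_torque [-0.1042  0.2484 -0.1034]
joints [ 28.6101  29.9345 -19.7939  94.1535  11.509   57.909   15.3679]
opening 0.0337
```

```bash
python3 - <<'E'
from h import *
snap('wrist','w7');
s=snap('side','s7');u,v=proj(s,[.585,-.2145,.15]).astype(int)
cv2.imwrite('pics/c7.png',cv2.resize(s['image'][v-50:v+50,u-50:u+50],(600,600),interpolation=cv2.INTER_CUBIC))
E
```

```text
(no output)
```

View pics/w7.png

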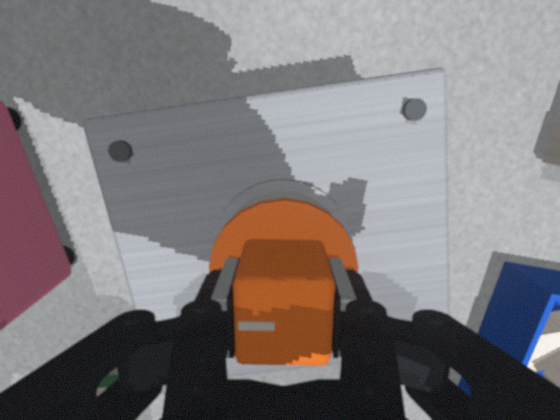

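View pics/c7.png

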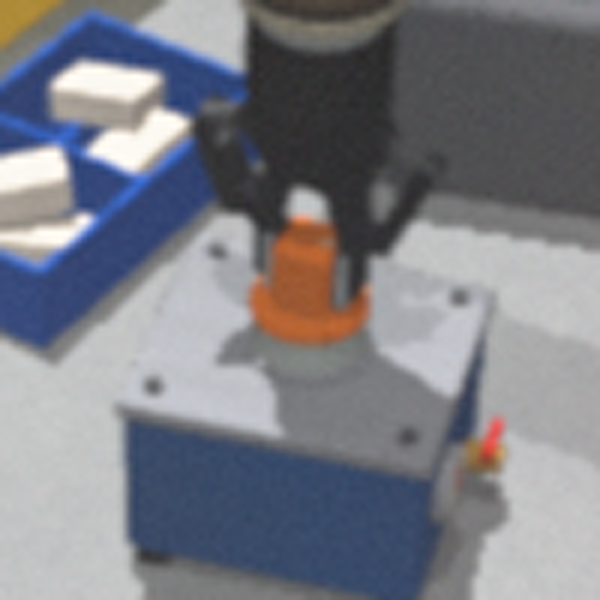

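The wrist view has the cap at the same pixels in the jaws (285,270), and the side crop shows the flange lying on the neck. I'll keep turning and watch the torque.

Request:
move_arm(rows=[[6e-05,0,0,-0.05,0]])

```text
t: 17.3
tcp_pos: [0.5845, -0.2139, 0.1595]
eef_rot: [-90.0, 0.0, -82.5]
contact_force: [-2.8, 0.9, 5.8]
opening: 0.0334
```

```bash
python3 st.py | egrep "tor|rot"
```

```text
eef_rot [-9.00085e+01  3.00000e-03 -8.25279e+01]
wrist_torque [-0.067   0.6474  0.1384]
```

Request:
move_arm(rows=[[6e-05,0,0,-0.05,0]])

```text
t: 17.4
tcp_pos: [0.5844, -0.214, 0.1595]
eef_rot: [-90.0, -0.0, -85.5]
contact_force: [-2.2, -0.8, 5.2]
opening: 0.0338
```

```bash
python3 st.py | egrep "tor|rot"
```

```text
eef_rot [-9.00321e+01 -7.40000e-03 -8.54541e+01]
wrist_torque [-0.1101  0.5576  0.6652]
```

Request:
move_arm(rows=[[6e-05,-1e-05,0,-0.05,0]])

```text
t: 17.5
tcp_pos: [0.5844, -0.2139, 0.1595]
eef_rot: [-90.0, -0.0, -88.3]
contact_force: [-2.6, -0.1, 6.5]
opening: 0.0332
```

```bash
python3 st.py | egrep "tor|rot"
```

```text
eef_rot [-9.00387e+01 -1.41000e-02 -8.83084e+01]
wrist_torque [-0.1287  0.6119  0.7028]
```

Request:
move_arm(rows=[[6e-05,-1e-05,0,-0.05,0]])

```text
t: 17.6
tcp_pos: [0.5844, -0.214, 0.1595]
eef_rot: [-90.0, -0.0, -91.2]
contact_force: [-2.6, 0.1, 6.9]
opening: 0.0332
```

```bash
python3 st.py | egrep "tor|rot"
```

```text
eef_rot [-9.00416e+01 -1.64000e-02 -9.11769e+01]
wrist_torque [-0.071   0.6012  0.3944]
```

Request:
move_arm(rows=[[6e-05,-1e-05,0,-0.05,0]])

```text
t: 17.7
tcp_pos: [0.5846, -0.214, 0.1595]
eef_rot: [-90.0, -0.0, -94.1]
contact_force: [-1.2, -0.1, 6.3]
opening: 0.0334
```

```bash
python3 st.py
```

```text
t 17.7
tcp_pos [ 0.5846 -0.214   0.1595]
eef_rot [-9.00231e+01 -1.10000e-02 -9.40739e+01]
contact_force [-1.243  -0.0842  6.2633]
wrist_torque [-0.043   0.3469  0.1111]
joints [ 26.2715  29.5014 -16.296   94.3462   9.4438  57.5252   2.8156]
opening 0.0334
```

Request:
move_arm(rows=[[7e-05,-2e-05,0,-0.06,0]])

```text
t: 17.8
tcp_pos: [0.5846, -0.2139, 0.1595]
eef_rot: [-90.0, -0.0, -97.5]
contact_force: [-3.7, 0.6, 5.6]
opening: 0.0336
```

```bash
python3 st.py | egrep "tor|rot"
```

```text
eef_rot [-9.00292e+01 -8.00000e-04 -9.75194e+01]
wrist_torque [0.0093 0.7806 0.2322]
```

Request:
move_arm(rows=[[7e-05,-2e-05,0,-0.06,0]])

```text
t: 17.9
tcp_pos: [0.5845, -0.2139, 0.1594]
eef_rot: [-90.1, -0.0, -100.9]
contact_force: [-3.4, -0.2, 7.0]
opening: 0.0332
```

```bash
python3 st.py | egrep "tor|rot"
```

```text
eef_rot [-9.006040e+01 -1.710000e-02 -1.009463e+02]
wrist_torque [-0.0549  0.7637  0.6745]
```

Request:
move_arm(rows=[[7e-05,-2e-05,0,-0.06,0]])

```text
t: 18.0
tcp_pos: [0.5845, -0.214, 0.1594]
eef_rot: [-90.1, -0.0, -104.4]
contact_force: [-4.0, -0.9, 6.6]
opening: 0.0333
```

```bash
python3 st.py | egrep "tor|rot"
```

```text
eef_rot [-9.005800e+01 -2.650000e-02 -1.043731e+02]
wrist_torque [-0.0083  0.751   0.5771]
```

Request:
move_arm(rows=[[7e-05,-2e-05,0,-0.06,0]])

```text
t: 18.1
tcp_pos: [0.5845, -0.2139, 0.1595]
eef_rot: [-90.1, -0.0, -107.8]
contact_force: [-2.8, 0.0, 5.7]
opening: 0.0336
```

```bash
python3 st.py | egrep "tor|rot"
```

```text
eef_rot [-9.006300e+01 -2.720000e-02 -1.078219e+02]
wrist_torque [-0.0464  0.7338  0.1634]
```

Request:
move_arm(rows=[[7e-05,-3e-05,0,-0.06,0]])

```text
t: 18.2
tcp_pos: [0.5849, -0.214, 0.1595]
eef_rot: [-90.0, -0.0, -111.3]
contact_force: [-2.0, 0.5, 4.9]
opening: 0.0334
```

```bash
python3 st.py | egrep "tor|rot"
```

```text
eef_rot [-9.002610e+01 -1.120000e-02 -1.112959e+02]
wrist_torque [0.0949 0.6595 0.2165]
```

Request:
move_arm(rows=[[7e-05,-3e-05,0,-0.06,0]])

```text
t: 18.3
tcp_pos: [0.5846, -0.214, 0.1594]
eef_rot: [-90.1, -0.0, -114.7]
contact_force: [-4.5, 0.0, 7.5]
opening: 0.0334
```

```bash
python3 st.py | egrep "tor|rot"
```

```text
eef_rot [-9.006930e+01 -2.750000e-02 -1.147143e+02]
wrist_torque [0.0529 1.0237 0.4483]
```

Request:
move_arm(rows=[[7e-05,-3e-05,0,-0.06,0]])

```text
t: 18.4
tcp_pos: [0.5846, -0.214, 0.1594]
eef_rot: [-90.1, -0.0, -118.1]
contact_force: [-3.7, -0.2, 8.0]
opening: 0.0336
```

```bash
python3 st.py | egrep "tor|rot"
```

```text
eef_rot [-9.00748e+01 -4.57000e-02 -1.18120e+02]
wrist_torque [0.0821 0.8943 0.652 ]
```

Request:
move_arm(rows=[[7e-05,-3e-05,0,-0.06,0]])

```text
t: 18.5
tcp_pos: [0.5846, -0.214, 0.1594]
eef_rot: [-90.1, -0.0, -121.6]
contact_force: [-3.7, 0.9, 7.3]
opening: 0.0334
```

```bash
python3 st.py
```

```text
t 18.5
tcp_pos [ 0.5846 -0.214   0.1594]
eef_rot [-9.008160e+01 -4.990000e-02 -1.215636e+02]
contact_force [-3.7284  0.9072  7.2948]
wrist_torque [0.0812 0.9309 0.3382]
joints [ 21.7177  28.8829  -9.5709  94.7153   5.5239  56.9557 -21.2707]
opening 0.0334
```

Request:
move_arm(rows=[[-0.0002,-3e-05,0,-0.06,0]])

```text
t: 18.6
tcp_pos: [0.5848, -0.2141, 0.1594]
eef_rot: [-90.0, -0.0, -125.0]
contact_force: [-1.9, -0.4, 5.6]
opening: 0.033
```

```bash
python3 st.py | egrep "tor|rot"
```

```text
eef_rot [-9.00383e+01 -2.50000e-02 -1.25036e+02]
wrist_torque [0.0545 0.3222 0.1314]
```

Request:
move_arm(rows=[[-0.0001,-3e-05,0,-0.06,0]])

```text
t: 18.7
tcp_pos: [0.5847, -0.214, 0.1594]
eef_rot: [-90.0, -0.0, -128.5]
contact_force: [-3.1, 0.6, 6.0]
opening: 0.0333
```

```bash
python3 st.py | egrep "tor|rot"
```

```text
eef_rot [-9.00376e+01 -1.91000e-02 -1.28472e+02]
wrist_torque [0.0577 0.7659 0.3302]
```

Request:
move_arm(rows=[[0,-4e-05,0,-0.06,0]])

```text
t: 18.8
tcp_pos: [0.5846, -0.214, 0.1594]
eef_rot: [-90.1, -0.0, -131.9]
contact_force: [-3.2, 1.1, 6.6]
opening: 0.0333
```

```bash
python3 st.py | egrep "tor|rot"
```

```text
eef_rot [-9.005030e+01 -4.350000e-02 -1.318689e+02]
wrist_torque [0.0862 0.731  0.7315]
```

Request:
move_arm(rows=[[0,-4e-05,0,-0.06,0]])

```text
t: 18.9
tcp_pos: [0.5846, -0.2141, 0.1594]
eef_rot: [-90.0, -0.0, -135.3]
contact_force: [-2.0, 0.2, 6.4]
opening: 0.0334
```

```bash
python3 st.py | egrep "tor|rot"
```

```text
eef_rot [-9.00449e+01 -4.42000e-02 -1.35306e+02]
wrist_torque [0.1305 0.7154 0.4851]
```

Request:
move_arm(rows=[[0,-4e-05,0,-0.06,0]])

```text
t: 19.0
tcp_pos: [0.5846, -0.2141, 0.1594]
eef_rot: [-90.0, -0.0, -138.8]
contact_force: [-2.5, 0.9, 6.2]
opening: 0.0336
```

```bash
python3 st.py | egrep "tor|rot"
```

```text
eef_rot [-9.003970e+01 -3.820000e-02 -1.387737e+02]
wrist_torque [0.1126 0.4186 0.0739]
```

Request:
move_arm(rows=[[0,-4e-05,0,-0.06,0]])

```text
t: 19.1
tcp_pos: [0.5849, -0.2142, 0.1595]
eef_rot: [-90.0, -0.0, -142.2]
contact_force: [-2.9, 1.1, 6.2]
opening: 0.0332
```

```bash
python3 st.py | egrep "tor|rot"
```

```text
eef_rot [-9.00235e+01 -1.59000e-02 -1.42224e+02]
wrist_torque [0.2149 0.6315 0.2636]
```

Request:
move_arm(rows=[[0,-4e-05,0,-0.06,0]])

```text
t: 19.2
tcp_pos: [0.5846, -0.2141, 0.1594]
eef_rot: [-90.0, -0.0, -145.6]
contact_force: [-3.9, 0.7, 7.0]
opening: 0.0332
```

```bash
python3 st.py | egrep "tor|rot"
```

```text
eef_rot [-9.004860e+01 -4.650000e-02 -1.456361e+02]
wrist_torque [0.2456 0.7155 0.6799]
```

Request:
move_arm(rows=[[0,-4e-05,0,-0.06,0]])

```text
t: 19.3
tcp_pos: [0.5846, -0.2141, 0.1594]
eef_rot: [-90.0, -0.1, -149.1]
contact_force: [-4.3, 0.1, 7.1]
opening: 0.0331
```

```bash
python3 st.py
```

```text
t 19.3
tcp_pos [ 0.5846 -0.2141  0.1594]
eef_rot [-9.00424e+01 -5.53000e-02 -1.49051e+02]
contact_force [-4.286   0.1338  7.0773]
wrist_torque [0.198  0.7616 0.5533]
joints [ 17.1362  28.47    -2.8293  95.165    1.6293  56.4739 -45.3041]
opening 0.0331
```

Request:
move_arm(rows=[[-0.0001,-4e-05,0,-0.06,0],[0,-4e-05,0,-0.06,0]])

```text
t: 19.5
tcp_pos: [0.5849, -0.2142, 0.1595]
eef_rot: [-90.0, -0.0, -156.0]
contact_force: [-0.7, 0.2, 5.3]
opening: 0.033
```

```bash
python3 st.py | egrep "tor|rot"
```

```text
eef_rot [-9.001760e+01 -1.290000e-02 -1.559674e+02]
wrist_torque [0.1215 0.2452 0.117 ]
```

Request:
move_arm(rows=[[0,-4e-05,0,-0.06,0],[0,0,0,-0.05,0]])

```text
t: 19.7
tcp_pos: [0.5846, -0.2141, 0.1594]
eef_rot: [-90.0, -0.1, -162.2]
contact_force: [-2.7, -0.0, 7.3]
opening: 0.0334
```

```bash
python3 st.py | egrep "tor|rot"
```

```text
eef_rot [-9.00321e+01 -5.01000e-02 -1.62219e+02]
wrist_torque [0.1724 0.688  0.633 ]
```

Request:
move_arm(rows=[[-0.0001,0,0.0003,0,0],[0,0,0,0,0],[0,0,0,0,0]])

```text
t: 20.0
tcp_pos: [0.5846, -0.2142, 0.1595]
eef_rot: [-90.0, -0.0, -162.2]
contact_force: [-2.4, 2.7, 4.4]
opening: 0.0336
```

```bash
python3 st.py; python3 - <<'E'
from capfit import *
s=snap('wrist','w8');t=manip.state()
for n in('w6','w7','w8'):
    print(n,cv2.absdiff(load(n)['image'],load('w6')['image'])[200:360,240:330].mean())
E
```

```text
t 20.0
tcp_pos [ 0.5846 -0.2142  0.1595]
eef_rot [-9.003970e+01 -3.590000e-02 -1.622418e+02]
contact_force [-2.43    2.6613  4.3557]
wrist_torque [0.3891 0.5675 0.2546]
joints [ 14.9263  28.3539   0.4205  95.3828  -0.2565  56.3159 -56.8031]
opening 0.0336
w6 0.0
w7 9.376041666666667
w8 17.376574074074075
```

View pics/w8.png

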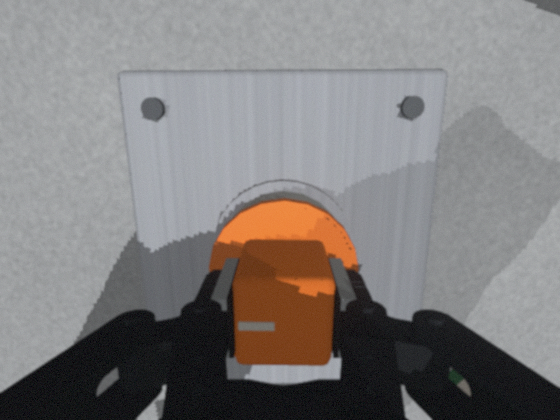

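The cap is still seated in the jaws at the same pixels, its mark at (256,326). I'll let go and rise.

Request:
move_arm(rows=[[0,0,0,0,0.45],[0,0,0,0,0.5],[0,0,0,0,0.6],[0,0,0,0,0.8],[0,0,0,0,1],[0,0,0,0,1],[0,0,0,0,1],[0,0,0,0,1],[0,0,0,0,1],[0,0,0,0,1]])

```text
t: 21.05
tcp_pos: [0.5849, -0.2144, 0.1597]
eef_rot: [-90.0, 0.0, -162.4]
contact_force: [0.2, 0.6, -1.1]
opening: 0.0852
```

```bash
python3 st.py
```

```text
t 21.05
tcp_pos [ 0.5849 -0.2144  0.1597]
eef_rot [-8.999690e+01  4.000000e-04 -1.623676e+02]
contact_force [ 0.2074  0.5833 -1.0778]
wrist_torque [-0.0088  0.0236 -0.0194]
joints [ 14.8992  28.3441   0.4694  95.364   -0.2651  56.2911 -56.9082]
opening 0.0852
```

Request:
move_arm(rows=[[0,0,0.01,0,1],[0,0,0.015,0,1],[0,0,0.015,0,1],[0,0,0.02,0,1],[0,0,0.02,0,1],[0,0,0.02,0,1],[0,0,0,0,1],[0,0,0,0,1]])

```text
t: 21.85
tcp_pos: [0.585, -0.2145, 0.2603]
eef_rot: [-90.0, 0.1, -162.4]
contact_force: [-0.7, -0.2, -0.0]
opening: 0.0853
```

```bash
python3 - <<'E'
from h import *
s=snap('wrist','w9');h=cv2.cvtColor(s['image'],cv2.COLOR_BGR2HSV)
m=cv2.inRange(h,(3,150,40),(16,255,255))
cs,_=cv2.findContours(m,cv2.RETR_EXTERNAL,cv2.CHAIN_APPROX_NONE);c=max(cs,key=cv2.contourArea)
e=cv2.fitEllipse(c);print(e,[plane(s,e[0],z) for z in(.156,)])
b=snap('side','s9');snap('top','t9');u,v=proj(b,[.585,-.2145,.15]).astype(int)
cv2.imwrite('pics/c9.png',cv2.resize(b['image'][v-50:v+50,u-50:u+50],(600,600),interpolation=cv2.INTER_CUBIC))
print(manip.state()['tcp_pos'])
E
```

```text
((281.91400146484375, 210.20936584472656), (90.144287109375, 90.54524230957031), 72.98584747314453) [array([ 0.58566053, -0.21414087,  0.156     ])]
[ 0.584369   -0.21427997  0.25878624]
```

View pics/w9.png

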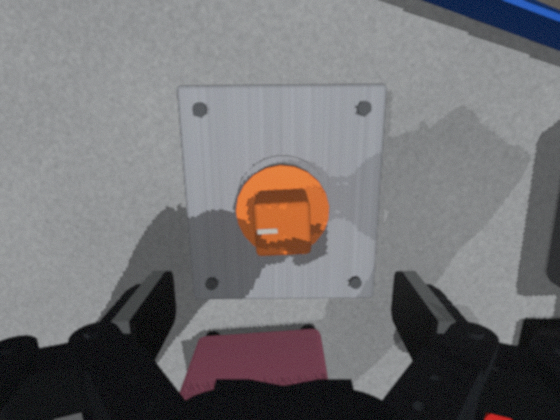

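View pics/c9.png

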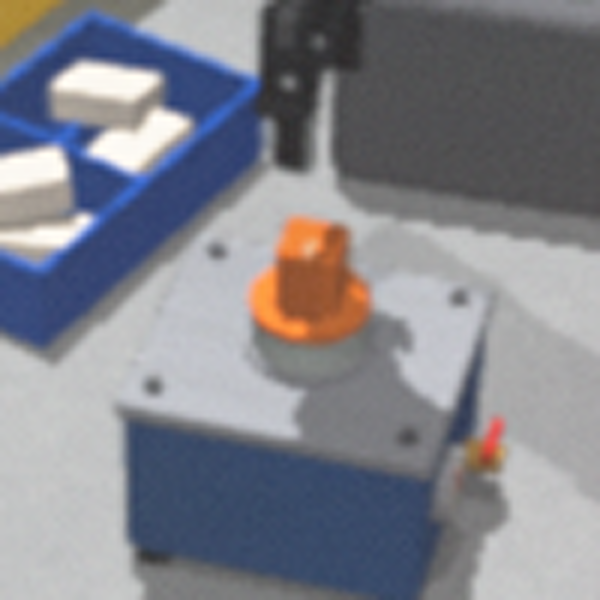

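View pics/t9.png

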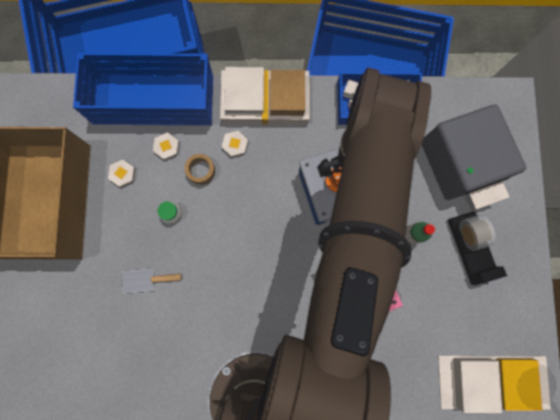

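The wrist view shows the cap flat and concentric on the neck at (282,210). The side crop shows the flange sitting on the tube with no gap, and the top view shows the bystanders unmoved. I'll check the flange height by triangulation, then hand in.

```bash
python3 - <<'E'
from h import *
w=load('w9');b=load('s9');u,v=proj(b,[.585,-.2145,.15]).astype(int)
print(tri([(w,(281.9,210.2)),(b,(u-50+310/6-.4,v-50+300/6-.4))]))
c=plane(w,(281.9,210.2),.156);print(2*np.linalg.norm(plane(w,(281.9+45.2,210.2),.156)-c))
a0=load('top0')['image'];a9=load('t9')['image'];print(cv2.absdiff(a0[120:310,90:260],a9[120:310,90:260]).max(2).mean())
manip.finish_job()
E
```

```text
[ 0.5843618  -0.21495096  0.15378859]
0.06369020449363463
23.893962848297214
the job is handed in; nothing more can be done
```

The orange cap is on the blue tank's filler neck with its flange flat on the rim, turned about five clicks clockwise. The gripper is open about 100 mm above it, and the job is handed in at about 22 s.

- **Drop-in:** I located the brass pins with the wrist camera and lined the key up with the gaps before lowering. The key dropped straight in with no turning needed to find the slot. The flange met the rim at the expected height, and the downward press stayed under about 10 N.
- **Clicks:** I turned the cap about 142° clockwise. The ring ran freely for about 64° to its stop. After that the torque rose and fell every 15°. It fell off five times, about 77° of slip, and I had no direct ratchet reading.
- **Last checks:**
  - The flange is centred within about 1 mm of the neck.
  - Its height triangulates to 0.154 m, against 0.156 m expected for the top of a flat flange.
  - The side view shows no gap between flange and rim.
- **Disagreements:**
  - Pin-top height came out 2 mm below the stated 142 mm.
  - The flange measured 64 mm across instead of 66 mm.
  - The cap's grip-top height came out about 4 mm low.
  - A before/after image difference over the bystanders averaged 24 grey levels. The lighting looked different and the cap was gone from that area, so it doesn't settle anything. By eye in the top view the jar, tape core, cartons, spatula and glue bottle had not moved. The arm hid the pink tank.

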